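Load the narrow sample cartridge into the oil analyser

ROBOT

A 6-joint arm with a two-finger parallel gripper is mounted at the origin on the work surface. World frame = base frame: x ahead of the robot, y to its left, z up, the work surface at z = 0. Lengths are in m, angles in degrees, forces in N, time in s.
With the tool pointing down it reaches from about 0.35 to 0.875 m from the base axis. Payload 4.2 kg.
Tool frame: the origin (TCP) lies on the centre line of the jaws, within the pads' length; the fingertips stand 11 mm ahead of it and the grasp point (between the pads) lies 8 mm behind it; z points along the fingers, y is the line along which they close (so a half turn about z gives the same grasp; the last joint's range is limited). The gripper opens to 87 mm and grips with 3 to 60 N. Pads are 19 mm wide; open, the fingers measure 117 mm over their backs; the gripper's body (75 mm by 190 mm) begins 51 mm behind the grasp point.
Start: joints at [-49.698, 22.042, 0.453, 0, -68.411, -14.817], TCP at [0.269, -0.564, 0.234] pointing down, gripper open.
Joint ranges: [-179.83, 179.83], [-69.29, 118.12], [-61.27, 80.66], [-181.25, 117.63], [-171.15, -9.14], [-177.46, 177.46]. Speed limits (degrees/s): [159.86, 159.86, 180, 180, 180, 180].

INTERFACE

Orientations are given as a 3x3 rotation matrix whose columns are the frame's x, y, z axes.
In Python, from station import r gives the robot as it stands.
- The arm moves only by the tool servo_tool, never from a script. Its argument "commands" is a list that holds one entry, the list of rows, each a list of 7 numbers: the closure, from 0 (fully open) to 1 (shut), then the shift along the tool's x, y, z in mm, then the turn, a rotation vector about the tool's x, y, z in rad. In form: [[[claw, x, y, z, ax, ay, az], ...]]. A call has exactly 5 rows; each row is the pose to reach, as a shift and turn from the pose commanded when the call began, along the tool's axes at that moment; what a row does not reach only later rows make up. A row lasts 1/10 s, in which the tool goes at most 50 mm and 8.59 degrees, less where a joint would pass 70% of its speed; a pose out of reach is approached as far as the arm can. A call with a gripper value outside its range is refused whole. The fingers move at their own pace and stop on an object; the grip force is fixed at half the most. Time passes only in rows, so rows that repeat a pose let the fingers close, or fill a call up. It gives the time, the measured TCP pose, the force, the opening and the grip force at its end, in the units of the state.
- r.sense(): the state, without advancing time (a new reading comes with each control period).
- r.capture(name): name is "scene" or "top" or "wrist"; returns a dict with "pixels" (420x560x3 uint8, red, green, blue), "camera_matrix" (3x3 intrinsics, pixels), "R" (3x3) and "t" (3): a world point X has camera coordinates R X + t. Camera axes: x right, y down, z forward; pixel columns grow to the right and rows downward; lengths in m; the calibration is good to about 2 mm. A picture is of the moment at which its call begins. There is no depth.
- r.finish_job(): hands the job in; it is judged then, once.
The state is a dict: "time_s": time; "joints": joint angles; "joint_velocities": joint speeds; "effort": joint torques, N m; "tcp_pos": TCP position; "ee_rot": TCP orientation; "wrist_force": force on the tool from outside, world axes, zero at the start; "moment": the same for the moment, N m; "gripper_width": opening from 0.0 (shut) to 1.0 (fully open); "gripper_force": force on a finger pad.
Only numpy, scipy, OpenCV 4.12 (cv2) and the standard library are available. Lean on these libraries where they do the work, as an engineer would, in place of code of your own. Each camera call takes 0.05 s, during which the arm holds its last target. There are 200 camera calls.

TASK

Slide the narrower of the two metal sample cartridges into the sloping well of the oil analyser, gently and fully home, then push the analyser's shutter across until it is completely closed over the mouth. Either end of the cartridge may go in first. Do not ram it, and leave the wide cartridge, the oil jug and the reagent bottle where they stand.

Things in the scene. Friction and masses are not known exactly. Their poses are not given: they have to be found in the camera images.
- cartridge: The narrow sample cartridge: a plain aluminium bar 150 x 46 x 28 mm (x, y, z) with a thin dark window on its top, 250 g, lying flat on the bench. Origin at the centre of its underside, x along its length, z up. It is the same from end to end.
- cartridge_center (a point): Centre of the narrow cartridge's volume, 14 mm above its underside, axes as the cartridge's.
- wide_cartridge: A wide cartridge of the same look, 150 x 66 x 28 mm, that does not fit this well. Lies on the other side of the analyser; leave it alone. Origin at the centre of its underside, x along its length.
- oil_jug: One-litre red plastic oil jug, 115 x 62 x 225 mm, standing. Origin at the centre of its foot. Leave it alone.
- reagent: Amber glass reagent bottle, diameter 70 mm, 170 mm high, standing. Origin at the centre of its foot. Leave it alone.
- analyser: The white oil analyser, fixed to the bench, 190 mm long in x, 150 mm wide in y, about 140 mm high. Its well slopes 25 degrees from level; the mouth, at the high end, looks to the analyser's +x (away from the robot) and up. Origin on the bench straight below the mouth's centre; x level, z up.
- well_mouth (a point): Centre of the well's mouth, 115 mm above the bench. x points out of the mouth, up the slope (25 degrees above level), y level across it, z square to the slope, upwards. The well is a channel 48 mm wide (y), 30 mm high (z), 148 mm deep to a flat stop; its last 9 mm flare to about 56 x 38 mm at the mouth. Housing: top 23 mm above the axis, 136 mm wide in y.
- well_seat (a point): Where the cartridge's centre lies when fully home: on the well's axis, 73 mm inside the mouth; the cartridge then still stands 2 mm out of the mouth plane. Axes as well_mouth. A sprung brake pad in the roof, 95 mm inside, rubs on the cartridge with a few newtons. Over it the housing has a 44 mm square hump, 44 mm above the axis.
- shutter (a joint): Shutter of the well: an aluminium plate 64 mm wide (y), from 17 mm below to 26 mm above the well's axis (z), 6 to 11 mm outside the mouth (x). It slides along the well's y; in m, 0 is closed over the mouth, 0.066 fully open (towards +y). It stays where left, takes about 2 N, and closes only when the cartridge is within 4 mm of home.
- shutter_tab (a point): Centre of the top of the shutter's black push tab, which stands 24 mm up from the plate (26 to 50 mm above the well's axis, in the well's z), 12 mm wide in y and 9 mm thick in x. Moves with the shutter; axes as well_mouth. Closed, it is at y = 26 mm from the well's axis.
There are look-alikes about, which are no part of the job. Leave any blue look-alike of the cartridge alone.

How it is judged:
By the outcome, as a careful person would: the job done as asked, in the order asked, and still so for the second after the job is handed in, with the robot touching nothing.
It also fails if it takes over 67 s, if anything falls off the work surface, if the arm or the gripper's body presses on something with over 40 N, if the wrist force passes 120 N, or if a joint passes its speed limit or range.

## Working session

There is one attempt and no reset: what is moved stays moved. The work goes in short steps, Python scripts to look and compute and a tool call to move; the robot and the scene stay as the last step left them, time stands still between calls to the robot, and variables do not carry over. Pictures are saved under pics/ and viewed, at most 10 in all, crops included, and the job is handed in when it is done.

Besides the shell and the picture viewer there is one more tool, called after "Request:" by a JSON object that holds its "fn" and its "kwargs". servo_tool: Moves the arm, as the interface text tells. Its arguments: {"type":"object","properties":{"commands":{"type":"array","items":{"type":"array","items":{"type":"array","items":{"type":"number"}}}}},"required":["commands"]}

```bash
mkdir -p pics; ls; python3 - <<'E'
from station import r
import cv2,pickle
d={}
for n in("scene","top"):
    c=r.capture(n); d[n]=c; cv2.imwrite(f"pics/{n}0.png",c["pixels"][:,:,::-1])
    print(n,c["camera_matrix"],c["R"],c["t"])
pickle.dump(d,open("c0.pkl","wb"))
print(r.sense())
E
```

```text
pics
scene [[400.44487142   0.         280.37649232]
 [  0.         400.44487142 207.33089314]
 [  0.           0.           1.        ]] [[ 0.43971925  0.89812123  0.00502367]
 [ 0.70470964 -0.34154664 -0.62187637]
 [-0.55680455  0.27699124 -0.78309932]] [-0.28234779 -0.33517319  1.76288827]
top [[518.6877861    0.         286.99824328]
 [  0.         518.6877861  200.45568033]
 [  0.           0.           1.        ]] [[-0.0017678  -0.99990848 -0.01341307]
 [-0.99326725  0.00330941 -0.1157982 ]
 [ 0.11583199  0.01311805 -0.99318219]] [0.0448646  0.58936351 1.86864382]
{'time_s': 0.1, 'joints': array([-4.96975084e+01,  2.20852129e+01,  3.86498349e-01, -2.45624848e-02,
       -6.84097550e+01, -1.48191306e+01]), 'joint_velocities': array([ 0.06950954, -0.04860895,  0.23962327,  0.01473246,  0.04944011,
        0.0952429 ]), 'effort': array([-3.62868550e-04, -3.91689634e+01,  1.87934196e+01,  4.23186466e+00,
        1.34513149e-02, -8.77014395e-05]), 'tcp_pos': array([ 0.26872049, -0.56370798,  0.23257537]), 'ee_rot': array([[-9.02778245e-01, -4.30105329e-01, -9.20510093e-04],
       [-4.30106302e-01,  9.02776646e-01,  1.70160403e-03],
       [ 9.91460528e-05,  1.93208829e-03, -9.99998129e-01]]), 'wrist_force': array([-0.30956954, -0.83070141, -0.16705355]), 'moment': array([-0.04034007, -0.00410002, -0.02225938]), 'gripper_force': 0.0, 'gripper_width': 1.0039988760801757}
```

View pics/scene0.png

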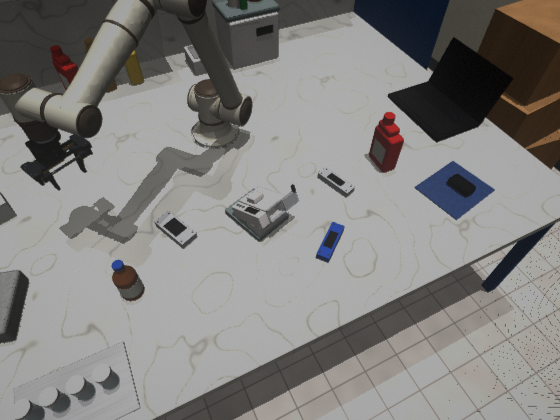

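View pics/top0.png

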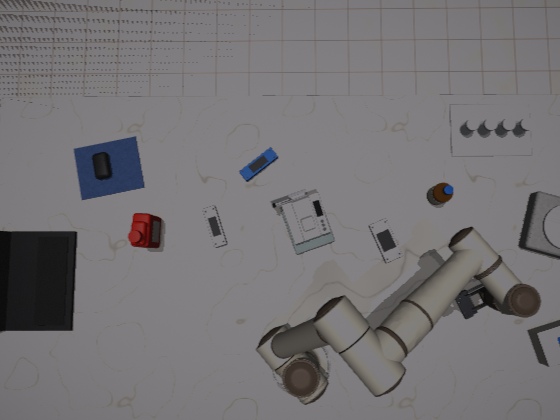

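Scene view: narrow silver bar at (336,181), wide silver bar at (176,229), blue bar at (330,242), analyser at (260,212). Top view: lookalikes are the narrow bar (214,226), the wide bar (384,241) and the blue bar (259,164). I choose (214,226), the narrow silver one. Now a close crop to check it, plus the analyser.

```bash
cat > h.py <<'E'
import numpy as np,cv2,pickle
def ray(c,uv):
    R=np.array(c["R"]);t=np.array(c["t"])
    d=R.T@np.linalg.inv(c["camera_matrix"])@np.array([uv[0],uv[1],1.]); return -R.T@t,d/np.linalg.norm(d)
def onz(c,uv,z):
    o,d=ray(c,uv); return o+d*(z-o[2])/d[2]
def proj(c,X):
    p=np.array(c["camera_matrix"])@(np.array(c["R"])@np.array(X)+c["t"]); return p[:2]/p[2]
E
python3 - <<'E'
import pickle,cv2,numpy as np
from h import *
d=pickle.load(open("c0.pkl","rb"))
a=d["top"]["pixels"][170:270,190:350,::-1]; b=d["scene"]["pixels"][155:255,215:375,::-1]
im=np.vstack([cv2.resize(x,None,fx=3,fy=3,interpolation=cv2.INTER_CUBIC) for x in(a,b)])
cv2.imwrite("pics/crop0.png",im)
g=cv2.cvtColor(d["top"]["pixels"],cv2.COLOR_RGB2GRAY)
print(g[205:250:2,200:230:1])
E
```

```text
[[130 130 130 130 130 130 130 130 130 129 129 130 110 107 115 118 130 130
  130 130 130 130 130 130 130 130 130 130 130 130]
 [130 130 130 129 129 130 110 104 125 130 130 130 129 129 105  66 103 130
  130 130 130 130 131 130 131 130 130 131 130 130]
 [130 130 130 129 131 129 130 131 130 130 130 130 107  97 123  98  95 127
  130 130 130 130 131 130 130 130 130 130 130 130]
 [130 130 117 117 110  77 106 130 130 130 130 130 130 131 131 131 102  96
  126 130 130 130 130 130 131 130 130 130 130 130]
 [130 130 130 122 122 130 130 130 130 130 130 130 131 130 130 130 105  61
  103 130 131 131 130 130 130 130 129 130 131 130]
 [130 130 130 130 130 130 130 130 130 130 130 130 130 129 129 129 130  98
   97 129 130 130 130 130 130 130 130 130 130 130]
 [130 130 130 130 111 110 130 129 128 128 110  79  60  49  48  55 103 129
  102 102 130 130 130 130 130 130 130 130 130 130]
 [130 130 130 130 130 127 128 113  73  48  49  48  49  48  49  49  99 129
  101  58 105 130 130 131 130 131 130 131 130 130]
 [130 130 130 131 130 130 130 130 101  50  48  48  48  49  49  49  47 101
  130 100  97 129 130 130 
[... 1075 characters left out ...]
118 130 130 130 130 130
  130 130 131 130 130 130 118  86 103 130 130 130]
 [130 130 130 130 130 130 130 130 130 130 130 130 129 129 130 130 130 130
  129 130 130 130 106  67 104 101  58 105 130 130]
 [130 130 130 130 130 129 129 130 130 130 130 130 130 130 122  95 106 130
  130 131 130 130 130 130 128 129  98 100 130 130]
 [128 129 130 130 130 130 131 130 130 130 130 130 130 119 120 130 129 130
  128 128 117  85  64  69  84  95 115 130 130 130]
 [130 130 130 131 130 130 130 130 130 130 129 130 130 130 130 104  68  72
   85 114 131 130 130 130 130 130 130 130 130 130]
 [130 130 130 130 130 129 130 130 130 130 130 130 130 130 130 130 131 130
  130 130 130 130 130 131 130 130 130 130 130 130]]
```

View pics/crop0.png

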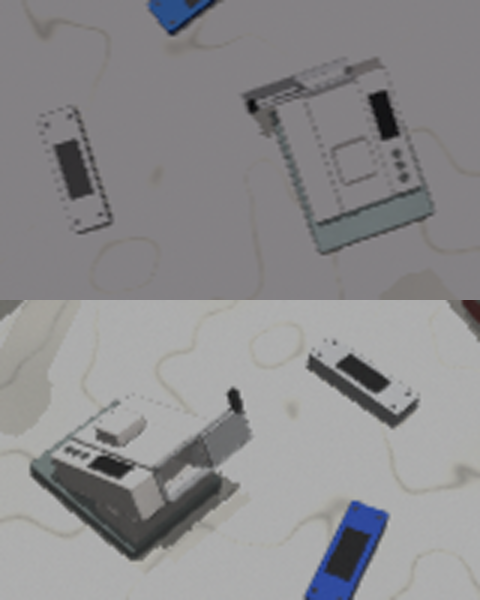

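The crop shows the silver bar with a dark window (narrow, about 1:3), the open shutter with its black tab near top px (274,205) / scene px (293,188), and the hump near top px (308,224). The choice holds; now coarse positions.

```bash
python3 - <<'E'
from h import *
d=pickle.load(open("c0.pkl","rb")); T,S=d["top"],d["scene"]
def blob(c,x0,y0,x1,y1,th):
    g=c["pixels"].max(2)[y0:y1,x0:x1]; m=(g<th).astype(np.uint8)
    n,l,s,ce=cv2.connectedComponentsWithStats(m); 
    return [(s[i,4],ce[i]+[x0,y0],cv2.minAreaRect(np.argwhere(l==i)[:,::-1].astype(np.float32))) for i in range(1,n) if s[i,4]>6]
def tri(a,b):
    o,u=ray(T,a);p,v=ray(S,b); A=np.array([u,-v]).T; k=np.linalg.lstsq(A,p-o,rcond=None)[0]; q=o+u*k[0]; w=p+v*k[1]; return (q+w)/2,np.linalg.norm(q-w)
w=blob(T,195,200,235,255,65); print("win top",w)
ws=blob(S,318,163,358,200,60); print("win scene",ws)
a=max(w,key=lambda t:t[0])[1];b=max(ws,key=lambda t:t[0])[1]
print("window z=.028",onz(T,a,.028),onz(S,b,.028),tri(a,b))
box=cv2.boxPoints(max(w,key=lambda t:t[0])[2]); print([onz(T,q,.028).round(3) for q in box])
t=blob(T,268,196,285,212,45);print("tab top",t); s=blob(S,286,180,300,196,50);print("tab scene",s)
print(tri(max(t,key=lambda t:t[0])[1],max(s,key=lambda t:t[0])[1]))
f=lambda x,y:(190+x/3,170+y/3)
g=lambda x,y:(215+x/3,155+(y-300)/3)
print("hump corners z~.12",[onz(T,f(*q),.12).round(3) for q in((331,148),(366,137),(378,175),(344,185))])
print("base low edge z~.0",[onz(T,f(*q),.0).round(3) for q in((322,253),(433,213))])
E
```

```text
win top [(np.int32(134), array([214.2238806 , 225.90298507]), ((19.24594497680664, 25.924327850341797), (18.380367279052734, 7.131582736968994), 72.89727020263672))]
win scene [(np.int32(81), array([335.60493827, 178.96296296]), ((17.423076629638672, 16.115385055541992), (15.808956146240234, 5.269651889801025), 33.6900634765625))]
window z=.028 [0.497158   0.31056776 0.028     ] [0.49473212 0.31023992 0.028     ] (array([0.49667563, 0.30958434, 0.03031275]), np.float64(0.0013943071285749272))
[array([1.304, 1.102, 0.028]), array([1.312, 1.076, 0.028]), array([1.241, 1.05 , 0.028]), array([1.232, 1.076, 0.028])]
tab top [(np.int32(10), array([273.8, 204.7]), ((6.0, 8.5), (3.0, 2.0), 90.0))]
tab scene [(np.int32(19), array([292.68421053, 188.        ]), ((6.700000286102295, 8.100000381469727), (6.324554920196533, 2.5298221111297607), 71.56504821777344))]
(array([0.56063731, 0.08634142, 0.15413304]), np.float64(0.0017666755385158303))
hump corners z~.12 [array([ 0.513, -0.004,  0.12 ]), array([ 0.526, -0.045,  0.12 ]), array([ 0.482, -0.058,  0.12 ]), array([ 0.47 , -0.019,  0.12 ])]
base low edge z~.0 [array([0.393, 0.006, 0.   ]), array([ 0.442, -0.131,  0.   ])]
```

```bash
cat >> h.py <<'E'
from scipy.spatial.transform import Rotation as Ro
def Rdown(yaw,pitch=0):  # tool x = -x of the piece (yaw deg), z down; pitch: piece +x end raised
    B=(Ro.from_euler('z',yaw,degrees=True)*Ro.from_euler('y',-pitch,degrees=True)).as_matrix()
    return B@np.diag([-1,1,-1.])
def plan(s,p,R):
    R0=np.array(s["ee_rot"]); dp=R0.T@(np.array(p)-s["tcp_pos"])*1000; rv=Ro.from_matrix(R0.T@R).as_rotvec()
    print("shift mm",dp.round(1),"rot",rv.round(4),"deg",np.degrees(np.linalg.norm(rv)).round(1))
E
python3 - <<'E'
from station import r
from h import *
s=r.sense(); plan(s,(.45,.0,.32),Rdown(19)); plan(s,(.27,-.563,.32),np.array(s["ee_rot"]))
E
```

```text
shift mm [-406.1  431.1  -86.6] rot [ 0.0019 -0.0002  0.113 ] deg 6.5
shift mm [ -1.5   0.3 -87.4] rot [0. 0. 0.] deg 0.0
```

Request:
{"fn": "servo_tool", "kwargs": {"commands": [[[0,-30,34,-17,0,0,0],[0,-64,70,-34,0,0,0],[0,-98,106,-51,0,0,0],[0,-132,142,-68,0,0,0],[0,-166,178,-87,0,0,0]]]}}

```text
time_s: 0.6
tcp_pos: [0.3391, -0.3391, 0.317]
ee_rot: [[-0.903, -0.43, -0.001], [-0.43, 0.903, 0.001], [0.0, 0.001, -1.0]]
wrist_force: [1.4, 1.1, 0.2]
gripper_width: 1.001
gripper_force: 0.0
```

Request:
{"fn": "servo_tool", "kwargs": {"commands": [[[0,-34,36,0,0,0,0.02],[0,-68,72,0,0,0,0.05],[0,-102,108,0,0,0,0.08],[0,-136,144,0,0,0,0.113],[0,-170,180,0,0,0,0.113]]]}}

```text
time_s: 1.1
tcp_pos: [0.4151, -0.1034, 0.317]
ee_rot: [[-0.946, -0.325, 0.0], [-0.325, 0.946, 0.0], [-0.0, 0.0, -1.0]]
wrist_force: [1.2, -0.9, 0.3]
gripper_width: 1.003
gripper_force: 0.0
```

Request:
{"fn": "servo_tool", "kwargs": {"commands": [[[0,-30,25,0,0,0,0],[0,-50,45,0,0,0,0],[0,-60,55,0,0,0,0],[0,-65,58,0,0,0,0],[0,-65,58,0,0,0,0]]]}}

```text
time_s: 1.6
tcp_pos: [0.4578, -0.0295, 0.3166]
ee_rot: [[-0.945, -0.326, -0.001], [-0.326, 0.945, -0.0], [0.001, 0.0, -1.0]]
wrist_force: [-0.0, 0.1, 0.6]
gripper_width: 0.998
gripper_force: 0.0
```

```bash
python3 - <<'E'
from station import r
from h import *
c=r.capture("wrist"); s=r.sense(); pickle.dump((c,s),open("w1.pkl","wb")); cv2.imwrite("pics/w1.png",c["pixels"][:,:,::-1])
o,_=ray(c,(280,210)); print(s["time_s"],s["tcp_pos"],s["ee_rot"],o,c["camera_matrix"],s["joints"],s["wrist_force"])
print([proj(c,p) for p in((.5985,.002,.115),(.4965,.310,.028))])
E
```

```text
1.65 [ 0.4575521  -0.0299962   0.31675148] [[-9.45647526e-01 -3.25192359e-01 -8.28955239e-04]
 [-3.25192238e-01  9.45647889e-01 -2.80367716e-04]
 [ 8.75073210e-04  4.44077206e-06 -9.99999617e-01]] [ 0.39469185 -0.0521308   0.46720598] [[306.24895369   0.         280.18582773]
 [  0.         306.24895369 208.50672853]
 [  0.           0.           1.        ]] [ 1.66460999e+01  2.39472329e+00 -1.31161495e+01  1.85214245e-03
 -7.45392341e+01 -8.76693649e+01] [-0.52249355  0.72930788 -0.14866549]
[array([268.17944017, 300.59253576]), array([478.01207362, 272.96963624])]
```

View pics/w1.png

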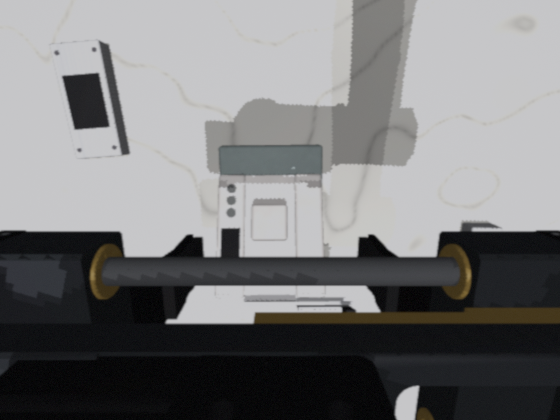

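Wrist view: analyser nearly square to the image, hump centre about (270,222), green base block (220–322, 146–175), wide cartridge window (87,101). Fit edges.

```bash
python3 - <<'E'
from h import *
c,s=pickle.load(open("w1.pkl","rb")); g=cv2.cvtColor(c["pixels"],cv2.COLOR_RGB2GRAY)
L=cv2.createLineSegmentDetector(cv2.LSD_REFINE_ADV).detect(g[140:262,212:335])[0][:,0]+[212,140,212,140]
for l in L:
    n=np.hypot(l[2]-l[0],l[3]-l[1])
    if n>16: 
        a,b=onz(c,l[:2],.1147),onz(c,l[2:],.1147); v=b-a
        print(l.round(1),a.round(4)[:2],b.round(4)[:2],"yaw",np.degrees(np.arctan2(v[1],v[0])).round(2))
E
```

```text
[221.4 227.8 240.1 227.8] [ 0.5242 -0.0823] [ 0.5168 -0.061 ] yaw 109.2
[240.1 256.5 332.6 256.5] [ 0.5523 -0.05  ] [0.5151 0.0581] yaw 109.0
[220.5 255.6 221.  229.4] [ 0.5591 -0.0733] [ 0.5262 -0.0822] yaw -164.71
[239.  229.3 238.  258.1] [ 0.5191 -0.0616] [ 0.5552 -0.0518] yaw 15.24
[318.9 173.7 246.4 175. ] [0.4247 0.0056] [ 0.4534 -0.073 ] yaw -69.91
[322.3 146.9 322.  189.4] [ 0.395  -0.0015] [0.4407 0.0156] yaw 20.5
[219.3 175.7 217.4 149.3] [ 0.4643 -0.1023] [ 0.4362 -0.1128] yaw -159.48
[221.4 144.6 318.9 143.6] [ 0.4297 -0.11  ] [ 0.393  -0.0064] yaw 109.54
[255.1 198.2 283.9 198.1] [ 0.4761 -0.0551] [ 0.465  -0.0231] yaw 109.23
[243.9 175.5 221.3 174.6] [ 0.4549 -0.0755] [ 0.4624 -0.1005] yaw -73.18
[285.1 204.9 252.6 205.4] [ 0.4724 -0.019 ] [ 0.4854 -0.0552] yaw -70.16
[322.2 253.2 319.4 189.4] [0.5152 0.0443] [0.4417 0.0127] yaw -156.75
[283.9 241.  253.9 241.1] [ 0.5156 -0.0055] [ 0.5276 -0.0401] yaw -70.86
[291.4 182.8 245.1 182.6] [ 0.4451 -0.0208] [ 0.4624 -0.0717] yaw -71.22
[287.9 216.9 287.8 238.1] [ 0.4852 -0.011 ] [ 0.5105 -0.0022] yaw 19.18
[284.6 236.9 284.6 206.9] [ 0.5103 -0.0065] [ 0.4748 -0.0188] yaw -160.74
[296.  184.4 297.3 253.1] [ 0.445  -0.0151] [0.5251 0.0153] yaw 20.82
[294.2 253.1 292.9 185.6] [0.5264 0.0117] [ 0.4476 -0.018 ] yaw -159.37
[249.4 236.9 249.8 213.1] [ 0.5242 -0.0469] [ 0.4955 -0.0555] yaw -163.45
[253.3 208.1 252.5 236.9] [ 0.4883 -0.0534] [ 0.523  -0.0433] yaw 16.23
[330.7 161.9 332.1 140.6] [0.4077 0.0137] [0.385  0.0064] yaw -162.25
[216.4 205.6 216.4 186.9] [ 0.4997 -0.0957] [ 0.4781 -0.1019] yaw -163.89
[219.7 189.4 218.1 228.1] [ 0.4796 -0.0974] [ 0.5259 -0.086 ] yaw 13.9
[245.7 184.4 244.5 253.1] [ 0.4641 -0.0705] [ 0.5463 -0.0462] yaw 16.48
[215.5 244.4 215.6 219.4] [ 0.5469 -0.0831] [ 0.5163 -0.0918] yaw -164.21
[242.3 215.6 242.5 184.4] [ 0.5014 -0.063 ] [ 0.4653 -0.074 ] yaw -163.0
[261.4 146.7 238.9 147.6] [ 0.4173 -0.0666] [ 0.4265 -0.0904] yaw -68.75
```

```bash
python3 - <<'E'
from h import *
c,s=pickle.load(open("w1.pkl","rb")); h=onz(c,(268.75,222.5),.1147); print("hump",h)
a=np.radians(19.2); print("mouth from hump",h[:2]+.105*np.array([np.cos(a),np.sin(a)]))
plan(s,(.54,.322,.20),Rdown(18))
E
```

```text
hump [ 0.49925333 -0.030437    0.1147    ]
mouth from hump [0.59841284 0.004094  ]
shift mm [-192.5  306.1  116.6] rot [-0.     -0.0009  0.0171] deg 1.0
```

Request:
{"fn": "servo_tool", "kwargs": {"commands": [[[0,-25,40,0,0,0,0.017],[0,-52,82,0,0,0,0.017],[0,-79,124,0,0,0,0.017],[0,-106,166,5,0,0,0.017],[0,-132,208,15,0,0,0.017]]]}}

```text
time_s: 2.15
tcp_pos: [0.5155, 0.2102, 0.3031]
ee_rot: [[-0.951, -0.308, 0.002], [-0.308, 0.951, 0.001], [-0.002, 0.0, -1.0]]
wrist_force: [1.4, -0.6, 0.6]
gripper_width: 1.0
gripper_force: 0.0
```

Request:
{"fn": "servo_tool", "kwargs": {"commands": [[[0,-21,34,25,0,0,0],[0,-40,66,55,0,0,0],[0,-52,86,80,0,0,0],[0,-60,98,100,0,0,0],[0,-60,98,100,0,0,0]]]}}

```text
time_s: 2.65
tcp_pos: [0.5407, 0.3205, 0.1979]
ee_rot: [[-0.951, -0.309, -0.006], [-0.309, 0.951, -0.005], [0.007, -0.003, -1.0]]
wrist_force: [-0.2, -0.4, -0.3]
gripper_width: 1.002
gripper_force: 0.0
```

```bash
python3 - <<'E'
from station import r
from h import *
c=r.capture("wrist"); s=r.sense(); pickle.dump((c,s),open("w2.pkl","wb")); cv2.imwrite("pics/w2.png",c["pixels"][:,:,::-1])
print(s["time_s"],s["tcp_pos"],s["ee_rot"])
g=c["pixels"].max(2)
u=proj(c,(.4965,.310,.028)).round().astype(int); print(u)
m=(g<70).astype(np.uint8); n,l,st,ce=cv2.connectedComponentsWithStats(m)
for i in range(1,n):
    if 300<st[i,4]<20000 and abs(ce[i]-u).max()<60:
        rc=cv2.minAreaRect(np.argwhere(l==i)[:,::-1].astype(np.float32)); bx=[onz(c,q,.028) for q in cv2.boxPoints(rc)]
        e=max(((bx[k+1]-bx[k]) for k in range(2)),key=np.linalg.norm)
        print(st[i,4],ce[i],rc,"centre",onz(c,ce[i],.028),"yaw",np.degrees(np.arctan2(e[1],e[0])),[np.linalg.norm(bx[k+1]-bx[k]).round(4) for k in range(2)])
E
```

```text
2.7 [0.54135703 0.3201404  0.20030888] [[-0.95110723 -0.30884635 -0.00299595]
 [-0.3088374   0.95110978 -0.00310446]
 [ 0.00380828 -0.00202741 -0.99999069]]
[285 154]
1807 [286.62755949 153.28112894] ((286.4999694824219, 154.0), (26.999996185302734, 65.99998474121094), 0.0) centre [0.49489635 0.31144684 0.028     ] yaw -162.32975233195083 [np.float64(0.0674), np.float64(0.0272)]
```

View pics/w2.png

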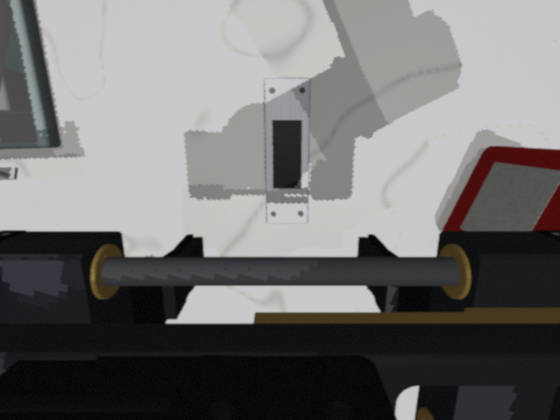

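Wrist view: narrow cartridge centred about (287,151), window centre (286.6,153.3), jug to the right at (510,200), clear of the fingers. Width/length agree with 46×150 mm.

```bash
python3 - <<'E'
from h import *
c,s=pickle.load(open("w2.pkl","rb"))
for q in((264,78),(310,78),(267,223),(308,223)): print(onz(c,q,.028).round(4))
plan(s,(.541,.3255,.016),Rdown(17.8))
E
```

```text
[0.4329 0.2677 0.028 ]
[0.419  0.3104 0.028 ]
[0.5728 0.3146 0.028 ]
[0.5589 0.3571 0.028 ]
shift mm [ -2.    5.6 184.3] rot [-0.002  -0.0038  0.0033] deg 0.3
```

Request:
{"fn": "servo_tool", "kwargs": {"commands": [[[0,0,3,40,-0.002,-0.004,-0.003],[0,-1,7,85,-0.002,-0.004,-0.003],[0,-2,7,125,-0.002,-0.004,-0.003],[0,-2,7,155,-0.002,-0.004,-0.003],[0,-2,7,170,-0.002,-0.004,-0.003]]]}}

```text
time_s: 3.2
tcp_pos: [0.5411, 0.3264, 0.0309]
ee_rot: [[-0.951, -0.311, 0.001], [-0.311, 0.951, 0.001], [-0.002, 0.001, -1.0]]
wrist_force: [-0.9, -0.9, 1.0]
gripper_width: 1.001
gripper_force: 0.0
```

Request:
{"fn": "servo_tool", "kwargs": {"commands": [[[0,0,0,6,0,0,0],[0,0,0,12,0,0,0],[0,0,0,14,0,0,0],[0.3,0,0,14,0,0,0],[0.5,0,0,14,0,0,0]]]}}

```text
time_s: 3.7
tcp_pos: [0.5418, 0.3291, 0.0192]
ee_rot: [[-0.95, -0.313, 0.005], [-0.313, 0.95, 0.004], [-0.006, 0.003, -1.0]]
wrist_force: [0.4, -0.1, 0.6]
gripper_width: 0.897
gripper_force: 0.0
```

Request:
{"fn": "servo_tool", "kwargs": {"commands": [[[1,0,0,0,0,0,0],[1,0,0,0,0,0,0],[1,0,0,0,0,0,0],[1,0,0,0,0,0,0],[1,0,0,0,0,0,0]]]}}

```text
time_s: 4.2
tcp_pos: [0.5413, 0.3288, 0.0182]
ee_rot: [[-0.95, -0.313, 0.003], [-0.313, 0.95, 0.003], [-0.004, 0.002, -1.0]]
wrist_force: [-0.4, 0.6, 1.0]
gripper_width: 0.533
gripper_force: 29.9
```

```bash
cat >> h.py <<'E'
def win(c):
    g=c["pixels"].max(2)[0:235]; m=(g<60).astype(np.uint8); n,l,st,ce=cv2.connectedComponentsWithStats(m)
    for i in range(1,n):
        if st[i,4]>500 and 150<ce[i][0]<400: print("blob",st[i],ce[i].round(1),[np.round(v,1) for v in cv2.minAreaRect(np.argwhere(l==i)[:,::-1].astype(np.float32))])
E
python3 - <<'E'
from station import r
from h import *
c=r.capture("wrist"); win(c); cv2.imwrite("pics/w3.png",c["pixels"][:,:,::-1])
E
```

```text
blob [ 246   95   66  140 8696] [279.5 164.5] [array([278.5, 164.5]), array([139.,  65.]), np.float64(90.0)]
```

Request:
{"fn": "servo_tool", "kwargs": {"commands": [[[1,0,0,-8,0,0,0],[1,0,0,-25,0,0,0],[1,0,0,-60,0,0,0],[1,0,0,-100,0,0,0],[1,0,0,-130,0,0,0]]]}}

```text
time_s: 4.75
tcp_pos: [0.5411, 0.3286, 0.1505]
ee_rot: [[-0.95, -0.313, 0.005], [-0.313, 0.95, 0.004], [-0.006, 0.003, -1.0]]
wrist_force: [0.3, 0.7, -2.7]
gripper_width: 0.531
gripper_force: 30.0
```

Request:
{"fn": "servo_tool", "kwargs": {"commands": [[[1,0,0,-35,0,0.05,0],[1,0,0,-60,0,0.13,0],[1,0,0,-80,0,0.25,0],[1,0,0,-90,0,0.36,0],[1,0,0,-90,0,0.43,0]]]}}

```text
time_s: 5.25
tcp_pos: [0.5418, 0.3287, 0.2396]
ee_rot: [[-0.865, -0.312, -0.393], [-0.286, 0.95, -0.125], [0.413, 0.004, -0.911]]
wrist_force: [-0.5, 0.8, -3.9]
gripper_width: 0.529
gripper_force: 30.0
```

```bash
python3 - <<'E'
from station import r
from h import *
c=r.capture("wrist"); win(c); cv2.imwrite("pics/w4.png",c["pixels"][:,:,::-1]); pickle.dump((c,r.sense()),open("w4.pkl","wb"))
s=r.sense(); print(s["tcp_pos"],s["ee_rot"],Rdown(19.2,25),s["wrist_force"],s["gripper_width"])
a=cv2.imread("pics/w3.png")[:300];b=cv2.imread("pics/w4.png")[:300]
cv2.imwrite("pics/w34.png",np.vstack([a,b]))
E
```

```text
blob [ 249  147   62   88 4963] [279.5 192.9] [array([279.5, 190.5]), array([87., 61.]), np.float64(90.0)]
[0.54207778 0.32848859 0.23639726] [[-0.86319629 -0.31103124 -0.39768294]
 [-0.28361951  0.95039623 -0.12769874]
 [ 0.41767467  0.00256157 -0.90859304]] [[-0.85589566 -0.32886665  0.3991107 ]
 [-0.2980544   0.94437637  0.13898505]
 [-0.42261826  0.         -0.90630779]] [ 3.45182279  1.22864972 -4.25110502] 0.5276489681778121
```

View pics/w34.png

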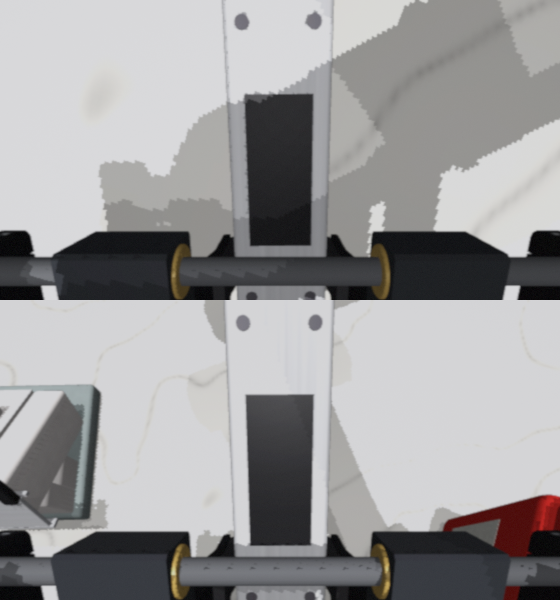

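The cartridge sits in the grip exactly as before the lift (window centre (279.5,165)), so no slip; but I pitched the wrong way. Now turn back and head to a point above and outside the mouth.

```bash
cat >> h.py <<'E'
MOUTH=np.array([.5985,.003,.115]); YAW=19.2
def well(x,y,z): # mm in well frame -> world
    B=(Ro.from_euler('z',YAW,degrees=True)*Ro.from_euler('y',-25,degrees=True)).as_matrix()
    return MOUTH+B@np.array([x,y,z])/1000
def inwell(p):
    B=(Ro.from_euler('z',YAW,degrees=True)*Ro.from_euler('y',-25,degrees=True)).as_matrix()
    return (B.T@(np.array(p)-MOUTH)*1000).round(1)
E
python3 - <<'E'
from station import r
from h import *
s=r.sense(); R=Rdown(YAW,25); print(well(148.5,0,84.2))
plan(s,well(148.5,0,84.2),R); plan(s,s["tcp_pos"]+np.array([.09,-.09,.03]),R)
E
```

```text
[0.69199538 0.03555854 0.25406993]
shift mm [ -38.9 -325.   -38.3] rot [ 0.0026 -0.8672 -0.0194] deg 49.7
shift mm [ -39.6 -113.5  -51.6] rot [ 0.0026 -0.8672 -0.0194] deg 49.7
```

Request:
{"fn": "servo_tool", "kwargs": {"commands": [[[1,-5,-15,-10,0,-0.12,0],[1,-12,-40,-20,0,-0.26,0],[1,-20,-70,-30,0,-0.4,0],[1,-28,-100,-40,0,-0.54,-0.01],[1,-35,-130,-50,0,-0.68,-0.019]]]}}

```text
time_s: 5.8
tcp_pos: [0.631, 0.2201, 0.2697]
ee_rot: [[-0.912, -0.331, 0.242], [-0.319, 0.943, 0.089], [-0.257, 0.004, -0.966]]
wrist_force: [0.8, -0.1, -2.8]
gripper_width: 0.524
gripper_force: 30.0
```

```bash
python3 - <<'E'
from station import r
from h import *
s=r.sense(); R=Rdown(YAW,25); plan(s,well(148.5,0,84.2),R); print(s["joints"])
E
```

```text
shift mm [   7.3 -194.3   13.5] rot [ 0.0044 -0.176   0.0013] deg 10.1
[  34.70983886   17.8746051    -3.67277486    4.58718275  -54.07904988
 -107.60785956]
```

Request:
{"fn": "servo_tool", "kwargs": {"commands": [[[1,0,-38,0,0,-0.05,0],[1,2,-80,2,0,-0.1,0],[1,4,-122,6,0,-0.15,0],[1,6,-162,10,0.004,-0.176,0],[1,7,-194,13,0.004,-0.176,0.001]]]}}

```text
time_s: 6.3
tcp_pos: [0.6896, 0.0343, 0.2525]
ee_rot: [[-0.86, -0.327, 0.391], [-0.297, 0.945, 0.136], [-0.414, 0.001, -0.91]]
wrist_force: [-0.5, 0.3, -3.3]
gripper_width: 0.526
gripper_force: 30.0
```

Request:
{"fn": "servo_tool", "kwargs": {"commands": [[[1,0,0,0,0,0,0],[1,0,0,0,0,0,0],[1,0,0,0,0,0,0],[1,0,0,0,0,0,0],[1,0,0,0,0,0,0]]]}}

```text
time_s: 6.8
tcp_pos: [0.6915, 0.0379, 0.254]
ee_rot: [[-0.858, -0.329, 0.394], [-0.299, 0.944, 0.138], [-0.417, 0.0, -0.909]]
wrist_force: [0.7, -0.2, -2.9]
gripper_width: 0.524
gripper_force: 30.0
```

```bash
python3 - <<'E'
from station import r
from h import *
S=r.capture("scene");W=r.capture("wrist");s=r.sense(); R=Rdown(YAW,25); print("in well",inwell(s["tcp_pos"]),s["time_s"],s["wrist_force"]); plan(s,well(148.5,0,4.2),R)
pickle.dump((S,W,s),open("w5.pkl","wb"))
a=cv2.resize(S["pixels"][150:260,200:350,::-1],None,fx=3.2,fy=3.2,interpolation=cv2.INTER_CUBIC); b=W["pixels"][:240,:,::-1]
im=np.zeros((352+240,560,3),np.uint8); im[:352,:480]=a; im[352:]=b
cv2.imwrite("pics/w5.png",im)
E
```

```text
in well [148.8   2.   84. ] 6.9 [-0.15814955  0.13835294 -3.19259471]
shift mm [-0.2 -2.  79.8] rot [ 0.0002 -0.0062  0.0001] deg 0.4
```

View pics/w5.png

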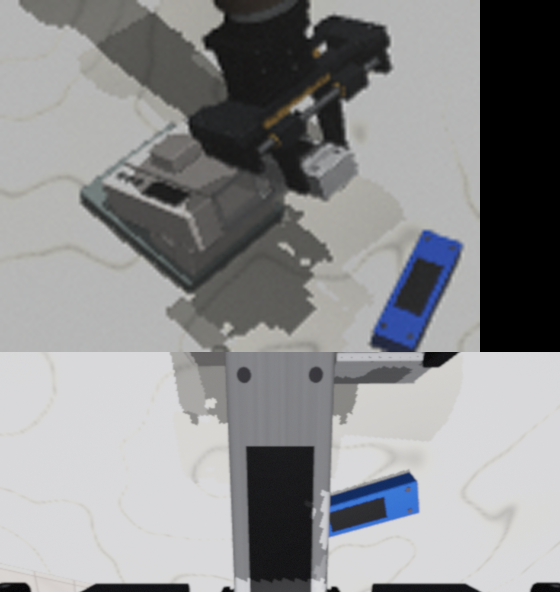

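The wrist view shows the shutter top right (330–450, 0–30) with its black tab near (440,5), cartridge straight in the grip. Compare predicted tab position with the image.

```bash
python3 - <<'E'
from h import *
S,W,s=pickle.load(open("w5.pkl","rb"))
for q in((13,86,50),(13,98,50),(13,86,26),(13,98,26),(11,34,26),(11,98,26),(11,98,-17),(6,98,26)): print(q,proj(W,well(*q)).round(1))
g=cv2.cvtColor(W["pixels"],cv2.COLOR_RGB2GRAY); print(g[0:34:3,400:470:3])
E
```

```text
(13, 86, 50) [438.7  -0.5]
(13, 98, 50) [461.2  -0.5]
(13, 86, 26) [418.9  16.2]
(13, 98, 26) [438.5  16.2]
(11, 34, 26) [333.7  12.5]
(11, 98, 26) [439.   12.5]
(11, 98, -17) [409.8  34.7]
(6, 98, 26) [440.    3.2]
[[165 165 164 165 166 166 167 152  78  14  12  11  16  17  18  17  20  19
   21  62 187 216 216 216]
 [190 191 191 190 189 188 185 186  54  10   8  17  16  19  21  20  21  21
  100 200 213 215 216 216]
 [187 191 190 187 190 190 190 185  25  13  13  16  20  19  20  19  32 139
  208 209 209 213 216 216]
 [132 139 139 133 138 138 137 108  14  16  19  22  19  20  20  60 172 209
  209 209 209 214 216 216]
 [125 125 125 125 125 125 117  87  17  17  17  20  19  18 105 200 209 209
  209 209 209 216 216 216]
 [111  85 105 123 126 126 128 124  77  73  90 133 133 171 207 209 209 209
  209 208 209 216 216 216]
 [ 81  80  80  85 120 128 125 127 126 158 206 209 209 209 209 209 209 209
  209 209 209 215 216 216]
 [ 80  80  82 105 125 126 127 127 178 207 209 209 209 209 209 209 208 209
  208 208 209 215 216 216]
 [ 79  93 124 127 126 126 134 189 209 208 209 209 209 209 209 208 208 208
  208 208 208 214 216 216]
 [ 94 122 126 127 127 143 201 208 208 208 208 208 209 208 208 208 209 208
  208 208 208 215 216 216]
 [133 133 140 141 141 195 208 208 208 209 208 208 208 209 208 208 208 208
  208 208 208 215 216 216]
 [208 208 208 208 207 208 208 208 208 208 208 208 208 208 208 208 208 208
  207 208 211 216 216 216]]
```

Request:
{"fn": "servo_tool", "kwargs": {"commands": [[[1,0,-1,12,0,-0.003,0],[1,0,-2,30,0,-0.006,0],[1,0,-2.5,50,0,-0.006,0],[1,0,-2.5,68,0,-0.006,0],[1,0,-2.5,80,0,-0.006,0]]]}}

```text
time_s: 7.4
tcp_pos: [0.724, 0.0454, 0.1783]
ee_rot: [[-0.858, -0.328, 0.396], [-0.297, 0.945, 0.138], [-0.42, 0.001, -0.908]]
wrist_force: [-0.2, -1.3, -2.9]
gripper_width: 0.525
gripper_force: 30.0
```

```bash
sed -i 's/MOUTH=.*; YAW/MOUTH=np.array([.598,.002,.115]); YAW/' h.py; cat > st.py <<'E'
from station import r
from h import *
import sys
s=r.sense(); R=Rdown(YAW,25); B=R@np.diag([-1,1,-1.]); print("in well",inwell(s["tcp_pos"]),"t",s["time_s"],"F well",(B.T@s["wrist_force"]).round(1),"grip",s["gripper_width"])
if len(sys.argv)>3: plan(s,well(*map(float,sys.argv[1:4])),R)
E
python3 st.py 130 0 4.2
```

```text
in well [147.6  -0.4   1.1] t 7.4 F well [-1.8 -1.2 -2.4] grip 0.5248409071414604
shift mm [17.6  0.4 -3.1] rot [ 0.0001 -0.0032 -0.0013] deg 0.2
```

Request:
{"fn": "servo_tool", "kwargs": {"commands": [[[1,3,0.4,-2,0,-0.003,0],[1,8,0.4,-3,0,-0.003,0],[1,13,0.4,-3,0,-0.003,0],[1,17,0.4,-3,0,-0.003,0],[1,17,0.4,-3,0,-0.003,0]]]}}

```text
time_s: 7.9
tcp_pos: [0.7075, 0.0399, 0.1773]
ee_rot: [[-0.855, -0.328, 0.402], [-0.296, 0.945, 0.14], [-0.425, 0.0, -0.905]]
wrist_force: [1.0, -0.1, -2.8]
gripper_width: 0.522
gripper_force: 30.0
```

```bash
python3 st.py 112 0 4.2; python3 - <<'E'
from station import r
from h import *
S=r.capture("scene");T=r.capture("top");W=r.capture("wrist"); pickle.dump((S,T,W),open("w6.pkl","wb"))
f=lambda x,k:cv2.resize(x[:,:,::-1],None,fx=k,fy=k,interpolation=cv2.INTER_CUBIC)
a=f(S["pixels"][160:250,220:345],3); b=f(T["pixels"][165:255,255:345],3)
im=np.zeros((270+270,660,3),np.uint8); im[:270,:375]=a; im[:270,380:650]=b; im[270:,:560]=W["pixels"][:270,:,::-1]
cv2.imwrite("pics/w6.png",im)
for q in((13,86,50),(13,98,50),(13,98,26)): print(proj(W,well(*q)))
g=cv2.cvtColor(W["pixels"],cv2.COLOR_RGB2GRAY); print(g[0:60:6,390:480:3])
E
```

```text
in well [131.4  -0.2   7.5] t 7.9 F well [-0.4 -0.4 -2.9] grip 0.5224395158812084
shift mm [19.4  0.2  3.2] rot [-0.0003  0.0031 -0.0013] deg 0.2
[570.48191793 -46.839298  ]
[610.60255398 -46.89669954]
[543.74516973 -11.11329286]
[[123 124 123 124 124 123 123 122 123 124 123 123 123 123 124 123 123 123
  124 123 124 123 124 124 123 124 123 124 112  85]
 [126 126 126 125 126 126 126 126 126 126 126 126 127 126 126 128 127 127
  127 127 127 128 127 126 127 127 127 128 127 126]
 [127 127 127 127 126 127 127 126 127 127 126 126 126 127 126 126 126 125
  126 126 126 126 126 125 127 126 126 126 127 126]
 [125 126 127 127 126 127 128 128 128 127 127 127 133 134 134 134 133 134
  133 134 133 134 140 139 139 139 140 139 140 140]
 [208 208 207 208 208 208 208 207 208 208 208 208 207 208 208 208 208 208
  208 208 208 208 207 207 208 208 207 207 208 207]
 [208 208 208 208 208 208 208 208 208 208 208 207 208 208 207 207 208 208
  208 208 208 208 208 208 208 208 208 207 208 207]
 [208 208 207 208 208 208 208 208 207 208 208 208 208 208 208 208 207 207
  208 207 207 207 207 207 206 206 207 207 206 207]
 [208 208 208 208 208 208 207 207 208 207 207 206 207 207 207 207 207 207
  207 207 207 206 207 206 207 207 207 207 206 207]
 [208 208 207 207 207 207 207 207 207 207 206 207 207 207 207 207 207 207
  207 206 207 207 207 207 207 207 207 207 207 207]
 [207 207 207 207 207 207 207 207 207 207 207 207 207 207 207 207 207 207
  206 206 205 206 206 206 206 206 206 206 205 206]]
```

View pics/w6.png

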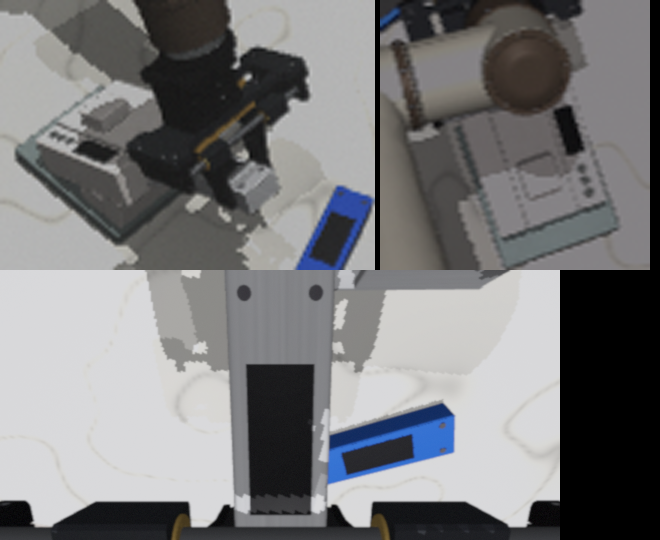

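View: cartridge's lower end hovers just before the mouth, shutter's plate lower edge beside it at (335–490, 270–290), nothing touching. Creep in, correcting z by 3 mm.

Request:
{"fn": "servo_tool", "kwargs": {"commands": [[[1,1,0,2,0,0.002,0],[1,2,0,3,0,0.003,0],[1,3,0,3,0,0.003,0],[1,4,0,3,0,0.003,0],[1,4,0,3,0,0.003,0]]]}}

```text
time_s: 8.55
tcp_pos: [0.7059, 0.0394, 0.1721]
ee_rot: [[-0.856, -0.328, 0.399], [-0.297, 0.945, 0.139], [-0.422, 0.0, -0.907]]
wrist_force: [-0.1, 0.7, -2.1]
gripper_width: 0.528
gripper_force: 30.0
```

```bash
python3 st.py 115 0 4.2
```

```text
in well [127.6  -0.2   3.5] t 8.55 F well [-0.8  0.7 -2. ] grip 0.5277559640296776
shift mm [12.6  0.1 -0.7] rot [-0.0003 -0.0006 -0.001 ] deg 0.1
```

Request:
{"fn": "servo_tool", "kwargs": {"commands": [[[1,2,0,-0.5,0,0,0],[1,5,0,-0.5,0,0,0],[1,7,0,-0.5,0,0,0],[1,9,0,-0.5,0,0,0],[1,10,0,-0.5,0,0,0]]]}}

```text
time_s: 9.05
tcp_pos: [0.6975, 0.0366, 0.1688]
ee_rot: [[-0.856, -0.328, 0.4], [-0.297, 0.945, 0.139], [-0.423, 0.0, -0.906]]
wrist_force: [0.7, 1.1, -2.4]
gripper_width: 0.522
gripper_force: 30.0
```

```bash
python3 st.py 105 0 4.2
```

```text
in well [118.2  -0.    4.2] t 9.05 F well [-0.1  0.8 -2.6] grip 0.52237733403101
shift mm [13.2  0.   0. ] rot [-0.0002  0.0009 -0.0013] deg 0.1
```

Request:
{"fn": "servo_tool", "kwargs": {"commands": [[[1,1,0,0,0,0,0],[1,2.5,0,0,0,0,0],[1,4,0,0,0,0,0],[1,5,0,0,0,0,0],[1,6,0,0,0,0,0]]]}}

```text
time_s: 9.55
tcp_pos: [0.6948, 0.0364, 0.1685]
ee_rot: [[-0.853, -0.328, 0.406], [-0.296, 0.945, 0.141], [-0.43, 0.001, -0.903]]
wrist_force: [4.0, 7.1, 1.4]
gripper_width: 0.526
gripper_force: 30.0
```

```bash
python3 st.py 105 0 4.2
```

```text
in well [115.7   0.7   5.1] t 9.55 F well [ 6.1  5.4 -1.3] grip 0.5260088440521462
shift mm [10.7 -0.7  0.8] rot [ 0.      0.008  -0.0013] deg 0.5
```

Contact near the flare's end: the wall pushes +y and slightly up. Comply a little that way, easing x.

Request:
{"fn": "servo_tool", "kwargs": {"commands": [[[1,-2,0.5,0,0,0,0],[1,-2,1.5,-0.8,0,0,0],[1,-1,1.5,-0.8,0,0,0],[1,0,1.5,-0.8,0,0,0],[1,1,1.5,-0.8,0,0,0]]]}}

```text
time_s: 10.05
tcp_pos: [0.6916, 0.0365, 0.1676]
ee_rot: [[-0.855, -0.327, 0.402], [-0.296, 0.945, 0.14], [-0.426, 0.001, -0.905]]
wrist_force: [-0.4, 4.6, 0.4]
gripper_width: 0.528
gripper_force: 30.0
```

```bash
python3 st.py 105 0 4.2
```

```text
in well [112.7   1.8   5.5] t 10.05 F well [ 1.2  4.5 -0.1] grip 0.528473506872401
shift mm [ 7.7 -1.8  1.3] rot [-0.      0.0036 -0.0016] deg 0.2
```

Request:
{"fn": "servo_tool", "kwargs": {"commands": [[[1,0,0.5,-0.5,0,0,0],[1,1,1,-0.7,0,0,0],[1,3,1,-0.7,0,0,0],[1,5,1,-0.7,0,0,0],[1,6,1,-0.7,0,0,0]]]}}

```text
time_s: 10.55
tcp_pos: [0.6842, 0.0344, 0.1638]
ee_rot: [[-0.857, -0.328, 0.398], [-0.297, 0.945, 0.138], [-0.421, 0.0, -0.907]]
wrist_force: [0.3, 2.6, -2.6]
gripper_width: 0.523
gripper_force: 30.0
```

```bash
python3 st.py 105 0 4.2; python3 -c "
from station import r
s=r.sense();print(s['moment'],s['ee_rot'][:,2])"
```

```text
in well [104.    2.2   5.4] t 10.55 F well [-0.1  2.4 -2.8] grip 0.5233645948594332
shift mm [-1.  -2.2  1.1] rot [-0.0003 -0.0015 -0.0012] deg 0.1
[0.39403571 1.05785178 0.04092091] [ 0.39791881  0.13827544 -0.9069402 ]
```

In the straight part with low forces. Continue gently.

Request:
{"fn": "servo_tool", "kwargs": {"commands": [[[1,3,0.4,0,0,0,0],[1,7,0.6,0,0,0,0],[1,11,0.6,0,0,0,0],[1,15,0.6,0,0,0,0],[1,19,0.6,0,0,0,0]]]}}

```text
time_s: 11.05
tcp_pos: [0.6678, 0.0293, 0.1561]
ee_rot: [[-0.856, -0.328, 0.399], [-0.297, 0.945, 0.138], [-0.422, -0.0, -0.907]]
wrist_force: [-0.1, 0.2, -2.0]
gripper_width: 0.525
gripper_force: 30.0
```

```bash
python3 st.py 80 2.5 5.3
```

```text
in well [85.3  2.8  5.6] t 11.05 F well [-0.9  0.3 -1.8] grip 0.524682673639392
shift mm [ 5.3 -0.3  0.3] rot [-0.0005 -0.0006 -0.0009] deg 0.1
```

Request:
{"fn": "servo_tool", "kwargs": {"commands": [[[1,4,0,0,0,0,0],[1,9,0,0,0,0,0],[1,14,0,0,0,0,0],[1,19,0,0,0,0,0],[1,24,0,0,0,0,0]]]}}

```text
time_s: 11.55
tcp_pos: [0.6473, 0.0224, 0.146]
ee_rot: [[-0.856, -0.328, 0.399], [-0.297, 0.945, 0.139], [-0.422, 0.0, -0.906]]
wrist_force: [-0.4, -0.4, -3.0]
gripper_width: 0.528
gripper_force: 30.0
```

Request:
{"fn": "servo_tool", "kwargs": {"commands": [[[1,4,0,0,0,0,0],[1,8,0,0,0,0,0],[1,12,0,0,0,0,0],[1,16,0,0,0,0,0],[1,20,0,0,0,0,0]]]}}

```text
time_s: 12.05
tcp_pos: [0.6304, 0.0164, 0.1377]
ee_rot: [[-0.856, -0.328, 0.399], [-0.297, 0.945, 0.139], [-0.422, 0.0, -0.906]]
wrist_force: [-0.5, -0.6, -2.6]
gripper_width: 0.525
gripper_force: 30.0
```

```bash
python3 st.py 25 2.8 5.6
```

```text
in well [41.6  3.   5.6] t 12.05 F well [-1.8 -0.4 -2.1] grip 0.5249566963560733
shift mm [16.6 -0.2  0. ] rot [-0.0003 -0.0002 -0.001 ] deg 0.1
```

Request:
{"fn": "servo_tool", "kwargs": {"commands": [[[1,3,0,0,0,0,0],[1,6,0,0,0,0,0],[1,9,0,0,0,0,0],[1,11,0,0,0,0,0],[1,13,0,0,0,0,0]]]}}

```text
time_s: 12.55
tcp_pos: [0.6201, 0.0129, 0.1327]
ee_rot: [[-0.855, -0.328, 0.401], [-0.297, 0.945, 0.139], [-0.424, -0.0, -0.906]]
wrist_force: [1.8, 1.0, -3.0]
gripper_width: 0.531
gripper_force: 30.0
```

```bash
python3 st.py 24 2.8 5.6; python3 - <<'E'
from station import r
from h import *
W=r.capture("wrist");S=r.capture("scene"); im=np.zeros((600,560,3),np.uint8); im[:270]=W["pixels"][:270,:,::-1]
im[270:570,:400]=cv2.resize(S["pixels"][165:240,225:325,::-1],None,fx=4,fy=4,interpolation=cv2.INTER_CUBIC); cv2.imwrite("pics/w7.png",im)
E
```

```text
in well [29.6  3.   5.7] t 12.55 F well [ 0.6  0.3 -3.6] grip 0.5305525447484548
shift mm [ 5.6 -0.2  0.1] rot [-0.0005  0.0016 -0.0006] deg 0.1
```

View pics/w7.png

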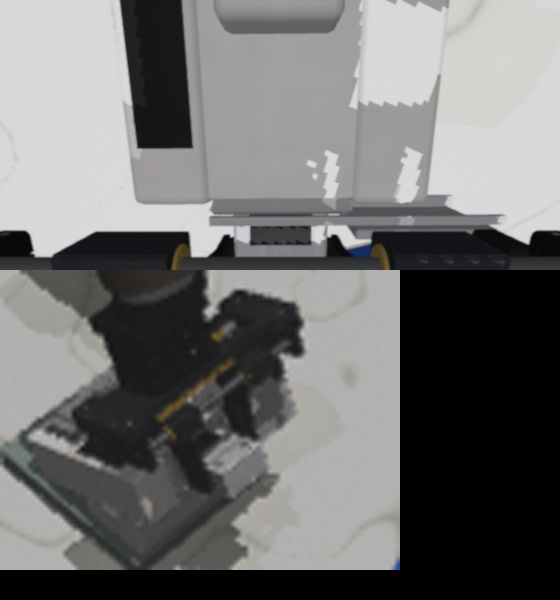

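Wrist view: hump (280,15) is in line with the cartridge (280,235); a thin rail spans the mouth's top (210–500, 218), so the final push needs the fingers leaning out under it. In a few mm more, then release.

Request:
{"fn": "servo_tool", "kwargs": {"commands": [[[1,1,0,0,0,0,0],[1,2,0,0,0,0,0],[1,3,0,0,0,0,0],[1,4,0,0,0,0,0],[1,4.5,0,0,0,0,0]]]}}

```text
time_s: 13.15
tcp_pos: [0.6154, 0.0113, 0.1302]
ee_rot: [[-0.856, -0.328, 0.399], [-0.297, 0.945, 0.139], [-0.422, 0.0, -0.907]]
wrist_force: [0.8, 0.9, -3.9]
gripper_width: 0.526
gripper_force: 30.0
```

```bash
python3 st.py 24 2.8 5.6
```

```text
in well [24.1  3.   5.5] t 13.15 F well [-0.7  0.6 -3.9] grip 0.5262942713216149
shift mm [ 0.1 -0.2 -0.1] rot [-0.0002 -0.0006 -0.0011] deg 0.1
```

Request:
{"fn": "servo_tool", "kwargs": {"commands": [[[0.4,0,0,0,0,0,0],[0.3,0,0,0,0,0,0],[0.2,0,0,0,0,0,0],[0.1,0,0,0,0,0,0],[0.1,0,0,0,0,0,0]]]}}

```text
time_s: 13.65
tcp_pos: [0.6157, 0.0113, 0.1305]
ee_rot: [[-0.856, -0.328, 0.399], [-0.297, 0.945, 0.139], [-0.423, 0.0, -0.906]]
wrist_force: [-0.2, 0.1, 0.1]
gripper_width: 0.859
gripper_force: 0.0
```

```bash
python3 - <<'E'
from station import r
from h import *
W=r.capture("wrist"); cv2.imwrite("pics/w8.png",W["pixels"][:,:,::-1])
a=cv2.imread("pics/w7.png")[200:270,180:380].astype(int);b=W["pixels"][200:270,180:380,::-1].astype(int)
print(abs(a-b).max(2)[15:55:4,50:150:6]); print(proj(W,well(47.5,2.8,15)),proj(W,well(2,2.8,15)))
E
python3 st.py 60 2.8 100
```

```text
[[ 43  11   9  20  59  56  58  57  56  56  56  56  55  50  11   7  19]
 [ 14  14  14  15  15  14  11  13  13  13  13  13  13  11  12  11   1]
 [ 24  26  27  27  31  28  29  28  29  31  30  32  30  31  29  19  50]
 [ 97  82  77  89  51  31  52  32  56  33  56  35  57  49  98 115  29]
 [ 88  58  78  72  73  73  73  72  69  69  67  67  69  71  84  74  17]
 [ 37  59  78  75  70  68  68  63  61  63  62  63  63  64  69  54  18]
 [201  40  62  65  19  28  15  14  15   6  16   8  14  39  48  53  82]
 [200   9   1  15  91  71  89  59  93  58  89  92  91  87   1  35  87]
 [205  16   1   1   1   1   2   0   0   1   2   2   1   1   1   1  99]
 [201  24   1   1   1   1   0   1   1   1   0   1   1   1   1   2 120]]
[281.28510209 310.59042199] [281.25317889 227.09571474]
in well [24.4  3.   5.7] t 13.7 F well [-0.9  0.2  0.3] grip 0.8733625471130083
shift mm [-35.6  -0.2 -94.3] rot [-0.0003 -0.0002 -0.0009] deg 0.1
```

Request:
{"fn": "servo_tool", "kwargs": {"commands": [[[0.1,-2,0,-12,0,0,0],[0.1,-5,0,-35,0,0,0],[0.1,-18,0,-65,0,0,0],[0.3,-35,0,-90,0,0.1,0],[0.6,-45,0,-100,0,0.22,0]]]}}

```text
time_s: 14.2
tcp_pos: [0.6142, 0.0102, 0.2458]
ee_rot: [[-0.922, -0.328, 0.206], [-0.32, 0.945, 0.069], [-0.217, -0.002, -0.976]]
wrist_force: [0.8, 0.1, -0.1]
gripper_width: 0.793
gripper_force: 0.0
```

```bash
python3 - <<'E'
from station import r
from h import *
W=r.capture("wrist");S=r.capture("scene"); im=np.zeros((580,560,3),np.uint8); im[:280]=W["pixels"][:280,:,::-1]
im[280:580,:400]=cv2.resize(S["pixels"][165:240,225:325,::-1],None,fx=4,fy=4,interpolation=cv2.INTER_CUBIC); cv2.imwrite("pics/w9.png",im)
s=r.sense(); print(inwell(s["tcp_pos"])); plan(s,well(105,3,90),Rdown(YAW,-20)); pickle.dump((W,S),open("w9.pkl","wb"))
for x in(2,40,47.5,55): print(x,proj(W,well(x,-20,15)).round(1),proj(W,well(x,26,15)).round(1),proj(S,well(x,3,15)).round(1))
E
```

```text
[ 75.3   2.6 108.4]
shift mm [-32.9   0.4  11.7] rot [-2.500e-03  5.728e-01  2.000e-04] deg 32.8
2 [254.5 156. ] [309.5 156. ] [275.  207.6]
40 [254.6 201.4] [309.3 201.4] [282.4 210.4]
47.5 [254.7 210.3] [309.3 210.3] [283.9 211. ]
55 [254.7 219.2] [309.3 219.2] [285.4 211.5]
```

View pics/w9.png

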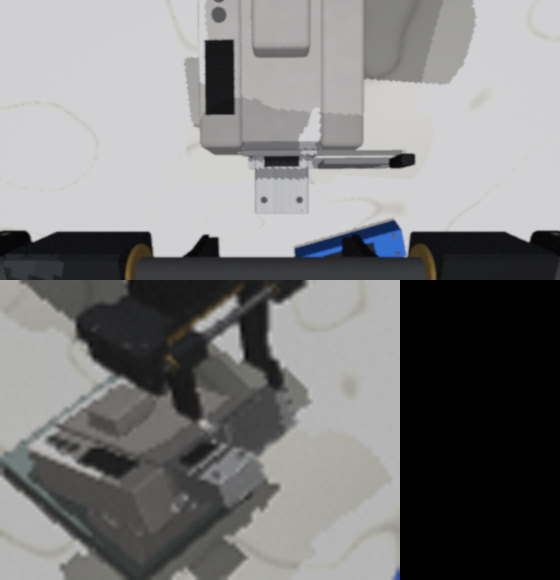

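The cartridge stays in the well, its outer end at wrist px (281,213), i.e. about 49 mm out, sides 255–308 as predicted. Turn to the pushing posture with the fingers shut.

Request:
{"fn": "servo_tool", "kwargs": {"commands": [[[1,-8,0,2,0,0.11,0],[1,-18,0,5,0,0.23,0],[1,-26,0,8,0,0.35,0],[1,-33,0,12,0,0.47,0],[1,-33,0,12,-0.002,0.573,0]]]}}

```text
time_s: 14.8
tcp_pos: [0.6473, 0.0226, 0.2345]
ee_rot: [[-0.883, -0.328, -0.335], [-0.308, 0.945, -0.114], [0.354, 0.003, -0.935]]
wrist_force: [-0.2, -0.5, -0.6]
gripper_width: 0.258
gripper_force: 0.0
```

```bash
cat > sp.py <<'E'
from station import r
from h import *
import sys
s=r.sense(); B=Rdown(YAW,25)@np.diag([-1,1,-1.]); print("in well",inwell(s["tcp_pos"]),"t",s["time_s"],"F well",(B.T@s["wrist_force"]).round(1),"grip",round(s["gripper_width"],3))
p=list(map(float,sys.argv[1:])); plan(s,well(*p[:3]),Rdown(YAW,p[3]))
E
python3 sp.py 80 3 2.5 -20; python3 -c "
from station import r;print(r.sense()['joints'])"
```

```text
in well [98.9  3.3 85.7] t 14.8 F well [-0.5 -0.4 -0.4] grip 0.258
shift mm [-46.4  -0.5  71.6] rot [ 0.0028 -0.0125 -0.0001] deg 0.7
[ 16.6343337   35.06580783  19.36285694   0.74837635 -95.00026325
 -87.53781183]
```

Request:
{"fn": "servo_tool", "kwargs": {"commands": [[[1,-12,0,12,0,-0.01,0],[1,-25,0,30,0,-0.012,0],[1,-38,0,50,0,-0.012,0],[1,-46,0,65,0,-0.012,0],[1,-46,0,71,0,-0.012,0]]]}}

```text
time_s: 15.3
tcp_pos: [0.6631, 0.0283, 0.1501]
ee_rot: [[-0.888, -0.327, -0.324], [-0.309, 0.945, -0.109], [0.342, 0.003, -0.94]]
wrist_force: [-1.3, 0.7, -0.5]
gripper_width: 0.006
gripper_force: 0.0
```

```bash
python3 sp.py 66 3 2.5 -20;python3 sp.py 16.5 3 2.5 -20
```

```text
in well [78.4  3.4  2.2] t 15.3 F well [-1.1  1.  -0. ] grip 0.006
shift mm [ 9.  -0.4  8.5] rot [ 0.0033  0.     -0.0004] deg 0.2
in well [78.4  3.4  2.2] t 15.3 F well [-1.1  1.  -0. ] grip 0.006
shift mm [44.  -0.6 43.5] rot [ 0.0033  0.     -0.0004] deg 0.2
```

Request:
{"fn": "servo_tool", "kwargs": {"commands": [[[1,3,0,3,0,0,0],[1,6,0,6,0,0,0],[1,9,0,9,0,0,0],[1,12,0,12,0,0,0],[1,15,0,15,0,0,0]]]}}

```text
time_s: 15.8
tcp_pos: [0.6464, 0.0221, 0.1447]
ee_rot: [[-0.89, -0.328, -0.318], [-0.309, 0.945, -0.109], [0.336, 0.002, -0.942]]
wrist_force: [0.7, -0.5, 0.4]
gripper_width: 0.005
gripper_force: 0.5
```

```bash
python3 sp.py 16.5 3 2.5 -20
```

```text
in well [59.9  3.1  4.8] t 15.8 F well [ 0.6 -0.7  0.1] grip 0.005
shift mm [29.3 -0.2 32.1] rot [ 0.002   0.0064 -0.0003] deg 0.4
```

Request:
{"fn": "servo_tool", "kwargs": {"commands": [[[1,3,0,4,0,0.004,0],[1,6,0,8,0,0.004,0],[1,9,0,11,0,0.004,0],[1,12,0,14,0,0.004,0],[1,15,0,17,0,0.004,0]]]}}

```text
time_s: 16.3
tcp_pos: [0.6272, 0.0156, 0.1326]
ee_rot: [[-0.888, -0.328, -0.324], [-0.309, 0.945, -0.11], [0.342, 0.002, -0.94]]
wrist_force: [1.3, 1.3, 1.1]
gripper_width: 0.0
gripper_force: 0.5
```

```bash
python3 sp.py 16.5 3 2.5 -20
```

```text
in well [36.5  3.2  2.4] t 16.3 F well [2.  0.8 0.3] grip 0.0
shift mm [14.2 -0.3 14.1] rot [ 0.0023  0.0002 -0.0003] deg 0.1
```

Request:
{"fn": "servo_tool", "kwargs": {"commands": [[[1,2,0,2,0,0,0],[1,4,0,4,0,0,0],[1,6,0,6,0,0,0],[1,8,0,8,0,0,0],[1,9,0,9,0,0,0]]]}}

```text
time_s: 16.8
tcp_pos: [0.6163, 0.0119, 0.1273]
ee_rot: [[-0.888, -0.328, -0.324], [-0.309, 0.945, -0.11], [0.342, 0.002, -0.94]]
wrist_force: [0.5, 0.8, 0.8]
gripper_width: 0.005
gripper_force: 0.4
```

```bash
python3 sp.py 16.5 3 2.5 -20
```

```text
in well [23.8  3.3  2.4] t 16.8 F well [1.  0.6 0.4] grip 0.005
shift mm [ 5.2 -0.3  5.1] rot [ 0.0025  0.     -0.0004] deg 0.1
```

Request:
{"fn": "servo_tool", "kwargs": {"commands": [[[1,1,0,1,0,0,0],[1,2,0,2,0,0,0],[1,3,0,3,0,0,0],[1,4,0,4,0,0,0],[1,4,0,4,0,0,0]]]}}

```text
time_s: 17.3
tcp_pos: [0.6114, 0.0102, 0.1249]
ee_rot: [[-0.887, -0.328, -0.324], [-0.309, 0.945, -0.11], [0.342, 0.002, -0.94]]
wrist_force: [1.3, -0.6, -0.3]
gripper_width: 0.006
gripper_force: 0.2
```

```bash
python3 sp.py 16.5 3 2.5 -20
```

```text
in well [18.1  3.3  2.5] t 17.3 F well [ 0.8 -1.  -0.7] grip 0.006
shift mm [ 1.1 -0.3  1.1] rot [ 0.0026 -0.0004 -0.0004] deg 0.1
```

Request:
{"fn": "servo_tool", "kwargs": {"commands": [[[1,0.5,0,0.5,0,0,0],[1,1,0,1,0,0,0],[1,1.5,0,1.5,0,0,0],[1,2,0,2,0,0,0],[1,2,0,2,0,0,0]]]}}

```text
time_s: 17.8
tcp_pos: [0.6103, 0.0097, 0.1244]
ee_rot: [[-0.888, -0.328, -0.321], [-0.309, 0.945, -0.11], [0.339, 0.002, -0.941]]
wrist_force: [4.2, 1.9, 1.5]
gripper_width: 0.0
gripper_force: 2.1
```

```bash
python3 sp.py 16.5 3 2.5 -20; python3 - <<'E'
from station import r
from h import *
W=r.capture("wrist");S=r.capture("scene"); im=np.zeros((580,560,3),np.uint8); im[:280]=W["pixels"][:280,:,::-1]
im[280:580,:400]=cv2.resize(S["pixels"][165:240,225:325,::-1],None,fx=4,fy=4,interpolation=cv2.INTER_CUBIC); cv2.imwrite("pics/w10.png",im)
E
```

```text
in well [16.8  3.2  2.5] t 17.8 F well [ 4.8  0.4 -0.6] grip 0.0
shift mm [ 0.2 -0.2  0.2] rot [ 0.0018  0.0032 -0.0001] deg 0.2
```

Ten pictures are used, so numbers only from here. One more gentle nudge to confirm the stop.

Request:
{"fn": "servo_tool", "kwargs": {"commands": [[[1,0.5,0,0.5,0,0,0],[1,1,0,1,0,0,0],[1,1.5,0,1.5,0,0,0],[1,1.5,0,1.5,0,0,0],[1,1.5,0,1.5,0,0,0]]]}}

```text
time_s: 18.4
tcp_pos: [0.6101, 0.0096, 0.1242]
ee_rot: [[-0.89, -0.329, -0.317], [-0.31, 0.944, -0.109], [0.335, 0.001, -0.942]]
wrist_force: [7.4, 2.4, 4.2]
gripper_width: 0.006
gripper_force: 4.2
```

```bash
python3 sp.py 16.5 3 2.5 -20
```

```text
in well [16.5  3.2  2.5] t 18.4 F well [ 8.9 -0.2  0.5] grip 0.006
shift mm [ 0.  -0.2 -0.1] rot [0.0009 0.0073 0.0002] deg 0.4
```

Firm at 16.5 mm — exactly the predicted fully-home position. Retreat, then go round to the tab's +y side.

Request:
{"fn": "servo_tool", "kwargs": {"commands": [[[1,-4,0,-4,0,0,0],[1,-14,0,-14,0,0,0],[1,-30,0,-32,0,0,0],[1,-42,0,-58,0,0,0],[1,-42,0,-90,0,0,0]]]}}

```text
time_s: 18.9
tcp_pos: [0.6723, 0.0315, 0.1905]
ee_rot: [[-0.884, -0.327, -0.333], [-0.308, 0.945, -0.111], [0.351, 0.004, -0.936]]
wrist_force: [0.2, 0.2, -0.5]
gripper_width: 0.005
gripper_force: 0.0
```

```bash
python3 sp.py 60 130 115 25; python3 - <<'E'
from station import r
from h import *
W=r.capture("wrist"); pickle.dump(W,open("w11.pkl","wb"))
for q in((2,-20,15),(2,26,15),(50,3,15),(13,86,50),(13,98,50),(13,98,26)): print(q,proj(W,well(*q)).round(1))
u=proj(W,well(2,3,15)).astype(int); g=cv2.cvtColor(W["pixels"],cv2.COLOR_RGB2GRAY)
print(g[max(0,u[1]-25):u[1]+60:2,u[0]-30:u[0]+31:12].tolist(),u)
E
```

```text
in well [104.3   3.4  34.7] t 18.9 F well [ 0.1  0.2 -0.6] grip 0.005
shift mm [ 88.4 126.7 -24.1] rot [ 0.0039 -0.7952 -0.0021] deg 45.6
(2, -20, 15) [249.7 144. ]
(2, 26, 15) [310.3 144. ]
(50, 3, 15) [280.3 196.8]
(13, 86, 50) [409.2 118.6]
(13, 98, 50) [427.8 118.6]
(13, 98, 26) [413.8 144.6]
[[207, 207, 207, 207, 208, 207], [207, 207, 207, 207, 207, 207], [207, 207, 207, 207, 208, 207], [205, 204, 202, 203, 203, 202], [178, 177, 173, 177, 175, 176], [154, 153, 154, 154, 154, 157], [180, 179, 189, 188, 188, 189], [192, 192, 191, 192, 191, 191], [164, 158, 156, 156, 156, 153], [136, 139, 137, 139, 135, 124], [93, 119, 114, 117, 132, 84], [97, 169, 137, 166, 168, 94], [126, 183, 191, 189, 191, 101], [140, 200, 201, 202, 200, 108], [113, 157, 156, 159, 156, 103], [104, 150, 150, 150, 152, 102], [99, 150, 153, 148, 152, 101], [103, 149, 151, 149, 150, 104], [108, 147, 148, 148, 150, 106], [107, 147, 147, 146, 149, 105], [108, 144, 146, 145, 149, 105], [148, 143, 146, 148, 146, 109], [188, 143, 145, 148, 145, 138], [203, 142, 144, 147, 149, 181], [207, 135, 138, 147, 171, 201], [199, 191, 190, 197, 197, 197], [196, 196, 196, 196, 196, 196], [194, 193, 192, 194, 193, 194], [192, 192, 191, 191, 191, 191], [188, 186, 184, 184, 185, 183], [149, 150, 146, 146, 145, 142], [151, 138, 139, 138, 138, 137], [145, 139, 139, 135, 135, 137], [155, 138, 137, 132, 135, 137], [152, 152, 144, 141, 140, 167], [194, 192, 191, 188, 190, 206], [197, 189, 197, 200, 190, 207], [204, 200, 204, 205, 188, 207], [207, 207, 207, 207, 189, 207], [207, 207, 207, 207, 189, 207], [207, 208, 207, 207, 195, 207], [207, 207, 207, 207, 199, 207], [207, 207, 207, 207, 200, 207]] [280 144]
```

Request:
{"fn": "servo_tool", "kwargs": {"commands": [[[1,10,20,-15,0,-0.12,0],[1,25,50,-25,0,-0.25,0],[1,45,80,-25,0,-0.38,0],[1,65,105,-24,0,-0.51,0],[1,80,127,-24,0.002,-0.64,0]]]}}

```text
time_s: 19.45
tcp_pos: [0.5665, 0.1294, 0.2433]
ee_rot: [[-0.905, -0.327, 0.273], [-0.313, 0.945, 0.096], [-0.289, 0.001, -0.957]]
wrist_force: [-0.2, -0.1, 0.7]
gripper_width: 0.004
gripper_force: 0.0
```

```bash
python3 sp.py 8.5 130 90 25; python3 sp.py 8.5 130 44 25
```

```text
in well [ 65.3 130.7 111.1] t 19.45 F well [ 0.1 -0.   0.7] grip 0.004
shift mm [53.2 -0.8 29. ] rot [ 0.0005 -0.1427 -0.0019] deg 8.2
in well [ 65.3 130.7 111.1] t 19.45 F well [ 0.1 -0.   0.7] grip 0.004
shift mm [46.7 -0.8 74.5] rot [ 0.0005 -0.1427 -0.0019] deg 8.2
```

Request:
{"fn": "servo_tool", "kwargs": {"commands": [[[1,15,-0.5,12,0,-0.05,0],[1,30,-0.5,30,0,-0.1,0],[1,42,-0.5,50,0,-0.143,-0.002],[1,47,-0.5,66,0,-0.143,-0.002],[1,47,-0.5,74,0,-0.143,-0.002]]]}}

```text
time_s: 19.95
tcp_pos: [0.5437, 0.1192, 0.1559]
ee_rot: [[-0.86, -0.329, 0.391], [-0.3, 0.944, 0.134], [-0.414, -0.002, -0.91]]
wrist_force: [-0.5, -1.0, 0.2]
gripper_width: 0.005
gripper_force: 0.0
```

```bash
python3 sp.py 8.5 116 44 25
```

```text
in well [  5.7 128.6  42.4] t 19.95 F well [-0.6 -0.8  0.5] grip 0.005
shift mm [ -2.7 -12.6  -1.6] rot [-0.0021 -0.0098  0.0006] deg 0.6
```

Request:
{"fn": "servo_tool", "kwargs": {"commands": [[[1,-1,-4,0,0,-0.005,0],[1,-2,-8,0,0,-0.005,0],[1,-2,-12,0,0,-0.005,0],[1,-2,-16,0,0,-0.005,0],[1,-2,-20,0,0,-0.005,0]]]}}

```text
time_s: 20.45
tcp_pos: [0.5556, 0.1029, 0.1605]
ee_rot: [[-0.854, -0.329, 0.403], [-0.298, 0.944, 0.14], [-0.426, -0.0, -0.905]]
wrist_force: [-0.8, 1.8, 0.4]
gripper_width: 0.004
gripper_force: 0.9
```

```bash
python3 sp.py 8.5 46 44 25
```

```text
in well [ 12.9 109.2  44.1] t 20.45 F well [0.1 2.  0.4] grip 0.004
shift mm [  4.5 -63.2   0.1] rot [0.     0.004  0.0005] deg 0.2
```

Touching the tab at 2 N. Slide it across.

Request:
{"fn": "servo_tool", "kwargs": {"commands": [[[1,2,-8,0,0,0.003,0],[1,4,-16,0,0,0.003,0],[1,4,-24,0,0,0.003,0],[1,4,-32,0,0,0.003,0],[1,4,-40,0,0,0.003,0]]]}}

```text
time_s: 20.95
tcp_pos: [0.5658, 0.0644, 0.1591]
ee_rot: [[-0.854, -0.33, 0.401], [-0.299, 0.944, 0.14], [-0.425, -0.0, -0.905]]
wrist_force: [0.6, 2.1, 0.3]
gripper_width: 0.005
gripper_force: 1.0
```

```bash
python3 sp.py 8.5 46 44 25
```

```text
in well [ 9.7 69.5 44.1] t 20.95 F well [ 1.2  1.8 -0.3] grip 0.005
shift mm [  1.2 -23.5   0.1] rot [0.0005 0.0026 0.0014] deg 0.2
```

Request:
{"fn": "servo_tool", "kwargs": {"commands": [[[1,0,-4,0,0,0,0],[1,0,-8,0,0,0,0],[1,0,-12,0,0,0,0],[1,0,-15,0,0,0,0],[1,0,-17,0,0,0,0]]]}}

```text
time_s: 21.45
tcp_pos: [0.5704, 0.0478, 0.1582]
ee_rot: [[-0.856, -0.33, 0.399], [-0.299, 0.944, 0.139], [-0.422, -0.0, -0.906]]
wrist_force: [-0.4, 1.3, 1.2]
gripper_width: 0.004
gripper_force: 0.8
```

```bash
python3 sp.py 8.5 46 44 25
```

```text
in well [ 8.3 52.4 43.8] t 21.45 F well [0.5 1.4 1. ] grip 0.004
shift mm [-0.2 -6.4 -0.2] rot [-0.0002 -0.0002  0.0009] deg 0.1
```

Request:
{"fn": "servo_tool", "kwargs": {"commands": [[[1,0,-1,0,0,0,0],[1,0,-2,0,0,0,0],[1,0,-3,0,0,0,0],[1,0,-4,0,0,0,0],[1,0,-4,0,0,0,0]]]}}

```text
time_s: 21.95
tcp_pos: [0.5716, 0.0441, 0.158]
ee_rot: [[-0.856, -0.329, 0.399], [-0.299, 0.944, 0.139], [-0.422, -0.001, -0.907]]
wrist_force: [-0.1, 1.1, 0.5]
gripper_width: 0.001
gripper_force: 0.5
```

```bash
python3 sp.py 8.5 46 44 25
```

```text
in well [ 8.1 48.5 43.7] t 21.95 F well [0.4 1.1 0.3] grip 0.001
shift mm [-0.4 -2.5 -0.3] rot [-0.0002 -0.0007  0.0008] deg 0.1
```

Request:
{"fn": "servo_tool", "kwargs": {"commands": [[[1,0,-1,0,0,0,0],[1,0,-2,0,0,0,0],[1,0,-2.5,0,0,0,0],[1,0,-3,0,0,0,0],[1,0,-3,0,0,0,0]]]}}

```text
time_s: 22.45
tcp_pos: [0.5726, 0.0413, 0.158]
ee_rot: [[-0.856, -0.329, 0.399], [-0.299, 0.944, 0.139], [-0.422, -0.001, -0.907]]
wrist_force: [-0.3, 1.0, 0.6]
gripper_width: 0.006
gripper_force: 0.5
```

```bash
python3 sp.py 8.5 46 44 25
```

```text
in well [ 8.1 45.4 43.6] t 22.45 F well [0.3 1.  0.5] grip 0.006
shift mm [-0.4  0.6 -0.4] rot [-0.0003 -0.0007  0.0008] deg 0.1
```

Request:
{"fn": "servo_tool", "kwargs": {"commands": [[[1,0,-1,0,0,0,0],[1,0,-1.5,0,0,0,0],[1,0,-2,0,0,0,0],[1,0,-2.5,0,0,0,0],[1,0,-2.5,0,0,0,0]]]}}

```text
time_s: 22.95
tcp_pos: [0.5731, 0.0398, 0.1581]
ee_rot: [[-0.856, -0.33, 0.398], [-0.299, 0.944, 0.14], [-0.422, 0.0, -0.907]]
wrist_force: [-3.7, 7.0, 1.4]
gripper_width: 0.009
gripper_force: 3.6
```

```bash
python3 sp.py 8.5 46 44 25
```

```text
in well [ 8.2 43.9 43.7] t 22.95 F well [-0.4  7.8  1.8] grip 0.009
shift mm [-0.3  2.1 -0.3] rot [ 0.0009 -0.0005  0.001 ] deg 0.1
```

Request:
{"fn": "servo_tool", "kwargs": {"commands": [[[1,0,-0.5,0,0,0,0],[1,0,-1,0,0,0,0],[1,0,-1.5,0,0,0,0],[1,0,-2,0,0,0,0],[1,0,-2,0,0,0,0]]]}}

```text
time_s: 23.45
tcp_pos: [0.5733, 0.0395, 0.1582]
ee_rot: [[-0.855, -0.331, 0.398], [-0.3, 0.944, 0.141], [-0.422, 0.002, -0.906]]
wrist_force: [-8.8, 14.2, 3.4]
gripper_width: 0.008
gripper_force: 8.4
```

```bash
python3 sp.py 8.5 46 44 25
```

```text
in well [ 8.3 43.6 43.8] t 23.45 F well [-1.9 16.3  4.6] grip 0.008
shift mm [-0.2  2.4 -0.2] rot [ 0.0027 -0.0003  0.0016] deg 0.2
```

A firm end stop. Back off, lift clear, and check tab position numerically.

Request:
{"fn": "servo_tool", "kwargs": {"commands": [[[1,0,3,0,0,0,0],[1,0,10,0,0,0,0],[1,0,22,-5,0,0,0],[1,0,32,-30,0,0,0],[1,0,40,-65,0,0,0]]]}}

```text
time_s: 23.95
tcp_pos: [0.5337, 0.0654, 0.2154]
ee_rot: [[-0.858, -0.329, 0.394], [-0.3, 0.944, 0.136], [-0.417, -0.001, -0.909]]
wrist_force: [0.1, -0.2, 0.1]
gripper_width: 0.01
gripper_force: 0.0
```

Request:
{"fn": "servo_tool", "kwargs": {"commands": [[[1,0,45,-10,0,0.12,0],[1,0,90,-20,0,0.25,0],[1,0,135,-30,0,0.38,0],[1,0,175,-30,0,0.436,0],[1,0,200,-30,0,0.436,0]]]}}

```text
time_s: 24.45
tcp_pos: [0.4578, 0.2535, 0.2441]
ee_rot: [[-0.944, -0.33, -0.0], [-0.33, 0.944, -0.001], [0.0, -0.0, -1.0]]
wrist_force: [0.1, -0.4, -0.2]
gripper_width: 0.009
gripper_force: 0.0
```

```bash
python3 - <<'E'
from station import r
from h import *
S=r.capture("scene");T=r.capture("top");s=r.sense();print(s["time_s"],s["tcp_pos"],s["wrist_force"])
for y in(26,92): print("pred tab mid",y,proj(S,well(8.5,y,38)).round(1),proj(T,well(8.5,y,38)).round(1))
for c,(x0,y0,x1,y1),th in((S,(255,175,305,215),50),(T,(262,185,320,215),45)):
    m=(c["pixels"].max(2)[y0:y1,x0:x1]<th).astype(np.uint8); n,l,st,ce=cv2.connectedComponentsWithStats(m)
    print([(st[i,4],(ce[i]+[x0,y0]).round(1)) for i in range(1,n) if st[i,4]>4])
E
```

```text
24.55 [0.4568526  0.25279399 0.24352694] [ 0.20508536  0.00715783 -0.5804644 ]
pred tab mid 26 [279.  198.7] [292.2 198.7]
pred tab mid 92 [292.8 188.1] [274.1 205.1]
[(np.int32(21), array([279.3, 198.9])), (np.int32(8), array([255.8, 210.5]))]
[(np.int32(14), array([291.5, 198.5])), (np.int32(64), array([316.9, 206.9]))]
```

The tab is within a pixel of its predicted closed position in both views (scene 279.3,198.9; top 291.5,198.5), and the arm is clear.

```bash
python3 -c "
from station import r
print(r.finish_job())"
```

```text
the job is handed in; nothing more can be done
None
```

The narrow cartridge is fully home in the analyser's well and the shutter is pushed to its closed stop; I handed the job in at about 24.6 s with the arm clear of everything, and the wide cartridge, jug and bottle untouched.

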